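# Mesh the grinding cup with the spice grinder and hold it pressed

## Robot

A 6-joint arm with a two-finger parallel gripper is mounted at the origin on a cart in front of the work surface, level with it; the furniture and walls round the work are solid. World frame = base frame: x ahead of the robot, y to its left, z up, the work surface at z = 0. Lengths are in mm, angles in degrees, forces in N, time in s.
With the tool pointing down it reaches from about 300 to 850 mm from the base axis. Payload 4.2 kg.
Tool frame: the origin (TCP) lies midway between the tips of the shut fingers; the grasp point (between the pads) lies pinch_z behind it (pinch_z is the distance from the TCP to the grasp point, in mm); z points along the fingers, y is the line along which they close (so a half turn about z gives the same grasp; the last joint's range is limited). The gripper opens to 91 mm and grips with 3 to 60 N. Pads are 32 mm wide; open, the fingers measure 118 mm over their backs; the gripper's body (76 mm by 178 mm) begins 60 mm behind the grasp point.
Start: joints at [-72.307, 18.312, 89.639, -0, 72.044, -1.146], TCP at [185.675, -544.213, 213.976] pointing down, gripper open.
Joint ranges: [-177.97, 177.97], [-48.28, 115.42], [12.27, 149.76], [-77.06, 257.06], [2.81, 150.46], [-146.56, 146.56]. Speed limits (degrees/s): [147.25, 147.25, 180, 180, 180, 180].

## Interface

Orientations are given as [roll, pitch, yaw] about the fixed x, y, z axes, in that order (R = Rz(yaw) Ry(pitch) Rx(roll)).
In Python, from workcell import state, grab_frame, job_done, masks_of, landmark_of, pinch_z gives the robot as it stands. The module is installed in compiled form; this text tells all that it offers.
- The arm moves only by the tool move_arm, never from a script. Its argument "plan" is a list of rows, each an object of numbers: "x", "y", "z": the shift along the tool's x, y, z in mm; "rx", "ry", "rz": the turn, a rotation vector about the tool's x, y, z in rad. A call has 1 to 10 rows; each row shifts and turns the commanded pose from where the row before left it, along the tool's axes as they then stand; what a row does not reach is not made up. A row lasts 1/10 s, in which the tool goes at most 50 mm and 8.59 degrees, less where a joint would pass 70% of its speed; a pose out of reach is approached as far as the arm can. A call is refused whole if a number of a shift passes 50 or a number of a turn 0.15, either way. A call with a gripper value outside its range is refused whole. "grip" is the opening, from 0 (shut) to 1 (fully open), set as the call begins (left out, the last holds). The fingers move at their own pace and stop on an object; "squeeze" is the grip in N (left out, the last holds). Time passes only in rows, so rows that do not move let the fingers close. It gives the time, the measured TCP pose, the force, the opening and the grip force at its end, in the units of the state.
- state(): the state, without advancing time (a new reading comes with each control period).
- grab_frame(name): name is "scene" or "top" or "wrist"; returns a dict with "img" (420x560x3 uint8, red, green, blue), "z_map" (420x560 float32, mm along the optical axis (not along the pixel's ray), 0 where there is no reading), "fx", "fy", "cx", "cy" (pixels), "dist" ([k1, k2, p1, p2, k3] as OpenCV has them; the pictures are not rectified), "rvec" (rotation vector, rad) and "tvec" (3), from world to camera coordinates, as OpenCV has them. Camera axes: x right, y down, z forward; pixel columns grow to the right and rows downward; lengths in mm; the calibration is good to about 2 mm. A picture is of the moment at which its call begins.
- job_done(): hands the job in; it is judged then, once.
Trained networks look in the newest picture that a camera, given by its name, has taken for a name from the list of things; names that differ only in an ending like _2 or _b are one class to them, and where a whole thing is asked for, a point or a joint stands for the part that bears it (a point fixed in the world has none). Each returns a list of dicts, best first, with "p" (0 to 1); they miss things now and then, are a little off and sometimes report something else, mostly with a low value. They report only what shows in the picture. A call takes as long as a camera call. They do not tell look-alikes from the thing itself.
- masks_of(camera, label): "pixels" (420x560 bool, what is visible of it) and "box" ([centre column, centre row, width, height] in pixels, round what is visible of it).
- landmark_of(camera, label): "point" ([column, row] in pixels: a listed point, or the origin of a listed thing).
The state is a dict: "time_s": time; "qpos": joint angles; "qvel": joint speeds; "effort": joint torques, N m; "ee_pos": TCP position; "ee_rot": TCP orientation; "force": force on the tool from outside, world axes, zero at the start; "torque": the same for the moment, N m; "gripper_width": finger opening in mm; "gripper_force": force on a finger pad.
Only numpy, scipy, OpenCV 4.12 (cv2) and the standard library are available. Lean on these libraries where they do the work, as an engineer would, in place of code of your own. Each camera call takes 0.05 s, during which the arm holds its last target. There are 200 camera calls.

## Task

Put the grinding cup (the shorter of the two steel cups, with the ribbed collar) mouth down, as it stands, onto the splined spindle of the spice grinder, turn it until the splines mesh and it slides down, then press it fully home against the sprung start ring. Keep pressing: finish while still holding the cup down, with nothing let go. Leave the taller smooth cup, the jars, the mug and the card where they stand.

Things in the scene. Friction and masses are not known exactly. Their poses are not given: they have to be found in the camera images.
- grinding_cup: Steel cup, 88 mm tall, 0.18 to 0.29 kg, mouth down on the tray (floor 5 mm up). Origin: centre of its lower rim, z up. Body 52 mm across, 32 to 82 mm up (grip here); below it a black collar 62 mm across (inside 52), 6 outer metal ribs every 60 deg, the first at its +x, out to 34 mm radius. Behind each rib an inner tooth 7 mm wide, from 17 mm radius to the wall, 2 to 16 mm up; bore 30 mm deep.
- grinder: Drive unit, fixed, z up. Origin: centre of its underside on the sideboard. Aluminium housing 104 mm across, 40 mm high. From it rises a fixed steel spindle: core 30 mm across with 6 teeth, 7 mm wide, out to 24 mm radius, every 60 deg, the first at its +x; teeth end 64 mm up, a tapered nose 73 mm up. Cup meshes when its ribs stand midway between these teeth (30 deg off, about 5 deg either way).
- spindle (a point): Point on the spindle axis, level with the top of the teeth, 64 mm above the sideboard. Unmeshed, the cup's teeth rest on these (its rim 62 mm up); meshed, it drops until its rim meets the start ring, 50 mm up.
- start_ring (a joint): Travel of the grey sprung ring round the spindle (52 mm inside, 74 mm outside; top 50 mm above the sideboard at rest), in m: 0 up, 0.006 fully down at its stop. About 4 N starts it, 9.5 N puts it fully down; it springs back when let go. The cup's weight alone does not press it.
- storage_cup: Bystander: the taller steel cup, 118 mm tall, body 52 mm across, smooth collar 62 mm across without ribs, no bore, also on the tray. Origin: centre of its underside. Loose.
- jam_jar_1: Bystander: jam jar, 60 mm across, 70 mm tall, right of the plates. Origin: centre of its underside. Loose.
- jam_jar_2: Bystander: jam jar, 60 mm across, 70 mm tall, on the left, left of the tray. Origin: centre of its underside. Loose.
- mug_1: Bystander: green mug, 79 x 109 mm with its handle, 98 mm tall, on the left, left of the tray. Origin: centre of its underside. Loose.
- menu_card: Bystander: small dark card in a wooden foot, 45 x 78 mm, 62 mm tall, at the back of the tray. Origin: centre of its underside. Loose.
Mind the look-alikes: they are no part of the job. What is shaped like the grinding_cup but blue is not meant.

How it is judged (in metres and radians):
On the way, in this order (a step that is already met when the one before it is completed fails the run):
1. the grinding cup is lifted clear of the sideboard (height (world z) of grinding_cup above 0.075 m), for 0.1 s.
2. the cup has meshed with the spindle and slid down, upright (z of grinding_cup in the frame of grinder below 0.053 m and horizontal distance between grinding_cup and spindle below 0.004 m and angle between grinding_cup's own z axis and vertical below 0.08 rad), for 0.1 s.
At the end, for the whole second after the job is handed in: The grinding cup is meshed on the spindle, upright (within 0.08 rad) and centred (within 4 mm), and the robot's fingers are still on it, holding it pressed so far that the start ring is at least 4.5 of its 6 mm down and the cup's rim is less than 47.5 mm above the grinder's underside (value of joint start_ring above 0.0045 m and z of grinding_cup in the frame of grinder below 0.0475 m and horizontal distance between grinding_cup and spindle below 0.004 m and angle between grinding_cup's own z axis and vertical below 0.08 rad and contact force between the fingers and grinding_cup above 1 N); the arm keeps its last pose, push and grip.
It fails at once if the tall storage cup is moved by more than 30 mm (distance of storage_cup from where it was at the start of the episode above 0.03 m).
It fails at once if the right jam jar is moved by more than 30 mm (distance of jam_jar_1 from where it was at the start of the episode above 0.03 m).
It fails at once if the left jam jar is moved by more than 30 mm (distance of jam_jar_2 from where it was at the start of the episode above 0.03 m).
It fails at once if the mug is moved by more than 30 mm (distance of mug_1 from where it was at the start of the episode above 0.03 m).
It fails at once if the card is moved by more than 30 mm (distance of menu_card from where it was at the start of the episode above 0.03 m).
It also fails if it takes over 45 s, if anything falls off the work surface, if the arm or the gripper's body presses on something with over 40 N, if the wrist force passes 120 N, or if a joint passes its speed limit or range.

## Working session

There is one attempt and no reset: what is moved stays moved. The work goes in short steps, Python scripts to look and compute and a tool call to move; the robot and the scene stay as the last step left them, time stands still between calls to the robot, and variables do not carry over. Pictures are saved under pics/ and viewed, at most 10 in all, crops included, and the job is handed in when it is done.

Besides the shell and the picture viewer there is one more tool, called after "Call:" by a JSON object that holds its "api" and its "payload", one argument or row to a line. move_arm: Moves the arm, as the interface text tells. Its arguments: {"type":"object","properties":{"plan":{"type":"array","items":{"type":"object","properties":{"x":{"type":"number"},"y":{"type":"number"},"z":{"type":"number"},"rx":{"type":"number"},"ry":{"type":"number"},"rz":{"type":"number"}}}},"grip":{"type":"number"},"squeeze":{"type":"number"}},"required":["plan"]}

```bash
mkdir -p pics; cat > h.py <<'E'
import numpy as np, cv2
from workcell import *
def cam(f):
    K=np.array([[f['fx'],0,f['cx']],[0,f['fy'],f['cy']],[0,0,1.]]);return K,np.array(f['dist'],float),cv2.Rodrigues(np.array(f['rvec'],float))[0],np.array(f['tvec'],float).ravel()
def world(f,px,z=None):
    """pixels Nx2 (col,row) -> world; by depth or z plane"""
    K,d,R,t=cam(f);px=np.array(px,float).reshape(-1,2)
    n=cv2.undistortPoints(px[:,None],K,d)[:,0];r=np.c_[n,np.ones(len(n))]
    if z is None:
        s=f['z_map'][px[:,1].round().astype(int),px[:,0].round().astype(int)]
        P=r*s[:,None];return (P-t)@R
    c=-R.T@t;v=r@R;return c+v*((z-c[2])/v[:,2])[:,None]
def proj(f,P):
    K,d,R,t=cam(f);return cv2.projectPoints(np.array(P,float).reshape(-1,1,3),cv2.Rodrigues(R)[0],t,K,d)[0][:,0]
def save(f,name,box=None,s=1):
    im=f['img'][...,::-1]
    if box: im=im[box[1]:box[3],box[0]:box[2]]
    cv2.imwrite('pics/'+name,cv2.resize(im,None,fx=s,fy=s,interpolation=cv2.INTER_CUBIC))
E
python3 - <<'E'
from h import *
print(state(),pinch_z)
ims=[]
for c in ['scene','top']:
    f=grab_frame(c);ims.append(f['img'])
    save(f,c+'0.png')
    for n in ['grinding_cup','grinder','storage_cup','jam_jar_1','mug_1','menu_card']:
        for m in masks_of(c,n):
            v,u=np.nonzero(m['pixels']&(f['z_map']>0))
            if len(u)==0: continue
            W=world(f,np.c_[u,v]);hi=W[W[:,2]>np.percentile(W[:,2],98)-6]
            print(c,n,round(m['p'],2),np.round(m['box']),'z98',np.percentile(W[:,2],98).round(),'topmid',((hi.max(0)+hi.min(0))/2).round(1),'ext',(W.max(0)-W.min(0)).round())
    for m in landmark_of(c,'spindle'): print('spindle',m,world(f,m['point'],64))
    for m in landmark_of(c,'grinding_cup'): print('cup',m,world(f,m['point'],5))
E
```

```text
{'time_s': 0.0, 'qpos': array([-7.23077879e+01,  1.83501208e+01,  8.97079983e+01, -7.56036997e-04,
        7.20431088e+01, -1.14523269e+00]), 'qvel': array([ 0.07467102, -0.10603952, -0.02257337, -0.09964839, -0.0062205 ,
       -0.02438922]), 'effort': array([-1.67376806e-03, -4.12466025e+01, -2.31974173e+01,  7.26065249e-02,
        4.55706054e-02, -1.23600112e-04]), 'ee_pos': array([ 185.50432637, -543.70768089,  213.12473325]), 'ee_rot': array([-1.79898778e+02, -1.30456163e-03,  1.88376774e+01]), 'force': array([-0.17567293, -1.19008503,  1.45099671]), 'torque': array([-0.00012884, -0.00237317, -0.04185223]), 'gripper_force': 0.0, 'gripper_width': 91.25325199395844} 18.8
scene grinding_cup 0.97 [421. 190.  29.  41.] z98 91.0 topmid [ 512.8 -269.2   89.4] ext [ 754.  908. 1025.]
scene grinding_cup 0.96 [383. 175.  30.  39.] z98 91.0 topmid [ 600.2 -222.1   90. ] ext [76. 72. 98.]
scene grinding_cup 0.67 [307. 226.  24.  42.] z98 95.0 topmid [541.6  46.7  95.5] ext [ 82. 100. 100.]
scene grinder 0.83 [349. 209.  44.  40.] z98 73.0 topmid [560.4 -83.8  72.1] ext [101.  97.  78.]
sce
[... 1299 characters left out ...]
125.0 topmid [510.1 195.5 122.5] ext [ 67.  75. 129.]
top jam_jar_1 0.69 [429. 160.  28.  32.] z98 72.0 topmid [ 701.  -285.8   70.1] ext [ 299.  422. 1012.]
top jam_jar_1 0.55 [146. 220.  33.  32.] z98 72.0 topmid [559.3 394.8  70.2] ext [71. 84. 78.]
top mug_1 0.68 [139. 270.  52.  42.] z98 99.0 topmid [440.5 395.4  97.2] ext [ 84. 136. 105.]
top menu_card 0.57 [278. 152.  35.   9.] z98 63.0 topmid [732.2  76.8  61.9] ext [14. 81. 61.]
spindle {'point': [346.5, 221.7], 'p': 0.95} [[551.71076123 -83.44756134  64.        ]]
cup {'point': [399.7, 206.3], 'p': 0.74} [[ 595.43811702 -222.51738903    5.        ]]
cup {'point': [292.0, 226.0], 'p': 0.65} [[548.42533809  40.99653782   5.        ]]
```

```bash
python3 - <<'E'
from h import *
a=cv2.imread('pics/scene0.png')[120:370,110:490]
b=cv2.imread('pics/top0.png')[120:320,100:480]
b=cv2.resize(b,None,fx=2,fy=2)
cv2.imwrite('pics/a.png',cv2.resize(a,None,fx=2,fy=2));cv2.imwrite('pics/b.png',b)
E
```

```text
(no output)
```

View pics/a.png

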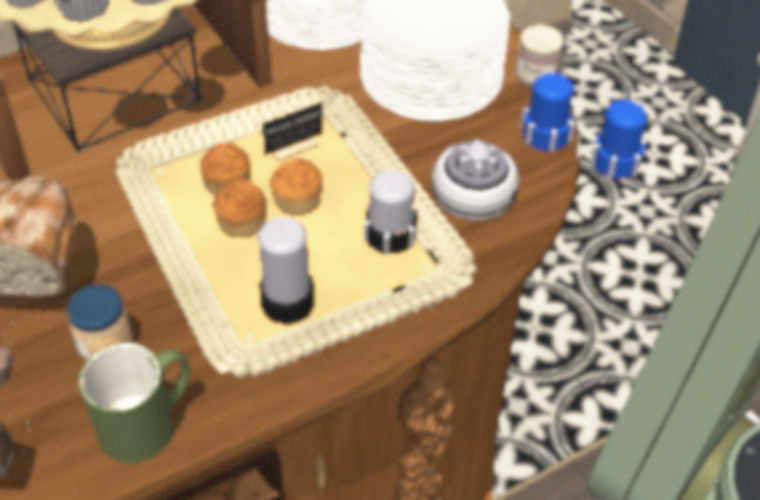

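View pics/b.png

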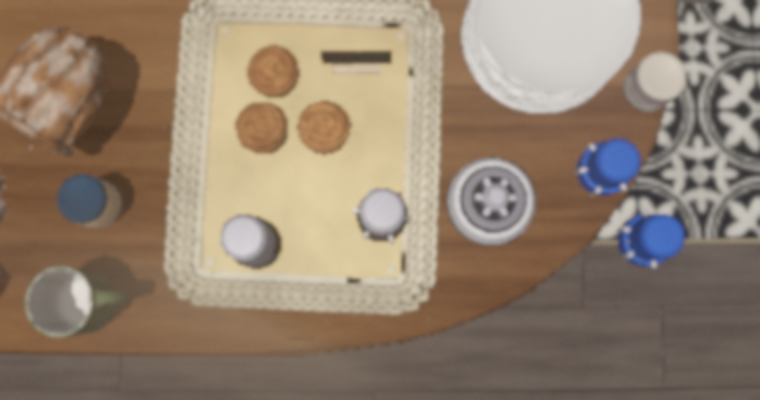

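The grinding cup (silver, ribbed) is at top-crop (382,212) and the storage cup at (248,240). The grinder is at (491,200), with two blue look-alikes to its right. I'll move to a spot between cup and grinder for a wrist view.

Call:
{"api": "move_arm", "payload": {
  "plan": [
    {"x":40,"y":-29,"z":-3},
    {"x":40,"y":-29,"z":-3},
    {"x":40,"y":-29,"z":-3},
    {"x":40,"y":-29,"z":-3},
    {"x":40,"y":-29,"z":-3},
    {"x":40,"y":-29,"z":-3},
    {"x":40,"y":-29,"z":-3},
    {"x":40,"y":-29,"z":-3},
    {"x":40,"y":-29,"z":-3},
    {"x":40,"y":-29,"z":-3}
  ],
  "grip": 1,
  "squeeze": 50
}}

```text
schema error: expected keys x, y, z, rx, ry, rz
```

Call:
{"api": "move_arm", "payload": {
  "plan": [
    {"x":40,"y":-29,"z":-3},
    {"x":40,"y":-29,"z":-3},
    {"x":35,"y":-29,"z":-3},
    {}
  ]
}}

```text
schema error: expected keys x, y, z, rx, ry, rz
```

```bash
python3 - <<'E'
from h import *
s=state();print(s['time_s'],s['ee_pos'],s['ee_rot'],s['qpos'].round())
f=grab_frame('wrist');save(f,'w1.png')
K,d,R,t=cam(f);print('campos',-R.T@t,'axis',R[2])
for n in ['grinding_cup','grinder','spindle']:
  if n!='spindle':
    for m in masks_of('wrist',n):
        v,u=np.nonzero(m['pixels']&(f['z_map']>0));W=world(f,np.c_[u,v]);hi=W[W[:,2]>np.percentile(W[:,2],98)-6]
        print(n,round(m['p'],2),np.round(m['box']),np.percentile(W[:,2],98).round(),((hi.max(0)+hi.min(0))/2).round(1))
  for m in landmark_of('wrist',n): print(n,m,world(f,m['point'],64 if n=='spindle' else 5))
E
```

```text
0.9 [ 185.67663413 -544.23843496  213.99483465] [ 1.79990594e+02 -3.63925825e-04  1.88366862e+01] [-72.  18.  90.   0.  72.  -1.]
campos [ 253.94102466 -520.3061569   385.54728553] axis [-0.24135072 -0.08249176 -0.96692551]
```

View pics/w1.png

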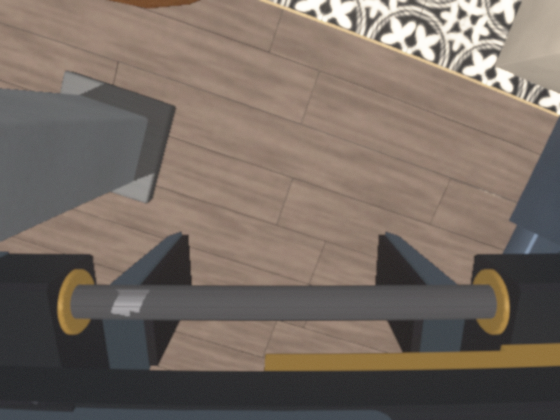

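The move was refused because every key is required. The wrist view shows floor only, and it looks toward tool +x.

Call:
{"api": "move_arm", "payload": {
  "plan": [
    {"x":35,"y":-31,"z":-3,"rx":0,"ry":0,"rz":0},
    {"x":35,"y":-31,"z":-3,"rx":0,"ry":0,"rz":0},
    {"x":35,"y":-31,"z":-3,"rx":0,"ry":0,"rz":0},
    {"x":35,"y":-31,"z":-3,"rx":0,"ry":0,"rz":0},
    {"x":35,"y":-31,"z":-3,"rx":0,"ry":0,"rz":0},
    {"x":35,"y":-31,"z":-3,"rx":0,"ry":0,"rz":0},
    {"x":35,"y":-31,"z":-3,"rx":0,"ry":0,"rz":0},
    {"x":35,"y":-31,"z":-3,"rx":0,"ry":0,"rz":0},
    {"x":35,"y":-31,"z":-3,"rx":0,"ry":0,"rz":0},
    {"x":35,"y":-31,"z":-3,"rx":0,"ry":0,"rz":0}
  ],
  "grip": 1,
  "squeeze": 50
}}

```text
time_s: 2.2
ee_pos: [417.5, -136.0, 244.4]
ee_rot: [180.0, -0.0, 18.8]
force: [0.5, -0.2, 0.6]
gripper_width: 91.1
gripper_force: 0.0
```

Call:
{"api": "move_arm", "payload": {
  "plan": [
    {"x":35,"y":-31,"z":-3,"rx":0,"ry":0,"rz":0},
    {"x":35,"y":-31,"z":-3,"rx":0,"ry":0,"rz":0},
    {"x":30,"y":-31,"z":-3,"rx":0,"ry":0,"rz":0},
    {"x":0,"y":0,"z":0,"rx":0,"ry":0,"rz":0},
    {"x":0,"y":0,"z":0,"rx":0,"ry":0,"rz":0}
  ]
}}

```text
time_s: 2.7
ee_pos: [481.4, -17.0, 252.8]
ee_rot: [180.0, 0.0, 19.0]
force: [0.4, -1.0, 0.9]
gripper_width: 91.4
gripper_force: 0.0
```

```bash
python3 - <<'E'
from h import *
s=state();print(s['time_s'],s['ee_pos'],s['ee_rot'],s['qpos'].round())
f=grab_frame('wrist');save(f,'w2.png')
K,d,R,t=cam(f);print('campos',-R.T@t,'axis',R[2])
for n in ['grinding_cup','grinder','spindle']:
  if n!='spindle':
    for m in masks_of('wrist',n):
        v,u=np.nonzero(m['pixels']&(f['z_map']>0));W=world(f,np.c_[u,v]);hi=W[W[:,2]>np.percentile(W[:,2],98)-6]
        print(n,round(m['p'],2),np.round(m['box']),np.percentile(W[:,2],98).round(),((hi.max(0)+hi.min(0))/2).round(1))
  for m in landmark_of('wrist',n): print(n,m,world(f,m['point'],64 if n=='spindle' else 5))
E
```

```text
2.7 [481.37305623 -16.97975597 252.77314403] [1.79975287e+02 4.59557855e-02 1.89703866e+01] [-3.  8. 97. -0. 74. 68.]
campos [549.70470559   7.18225199 424.25203777] axis [-0.24183609 -0.08363097 -0.96670635]
grinding_cup 0.92 [514. 226.  93.  59.] 90.0 [ 518.9 -268.8   87.4]
grinding_cup 0.79 [510. 142. 100.  61.] 90.0 [ 599.5 -222.6   87.7]
grinding_cup 0.56 [243. 109.  66.  69.] 95.0 [543.8  45.6  92.5]
grinding_cup {'point': [493.1, 220.3], 'p': 0.87} [[ 517.27347554 -268.16420298    5.        ]]
grinding_cup {'point': [487.6, 139.6], 'p': 0.8} [[ 600.13647641 -218.91876471    5.        ]]
grinding_cup {'point': [249.1, 110.5], 'p': 0.65} [[541.88772528  43.27130081   5.        ]]
grinder 0.68 [370. 136. 101. 102.] 74.0 [561.2 -84.3  71.9]
grinder {'point': [363.7, 134.9], 'p': 0.78} [[558.21680417 -84.41128877   5.        ]]
spindle {'point': [376.6, 135.3], 'p': 0.78} [[560.73242823 -83.30876321  64.        ]]
spindle {'point': [105.2, 90.1], 'p': 0.34} [[518.02767147 171.64585742  64.        ]]
```

View pics/w2.png

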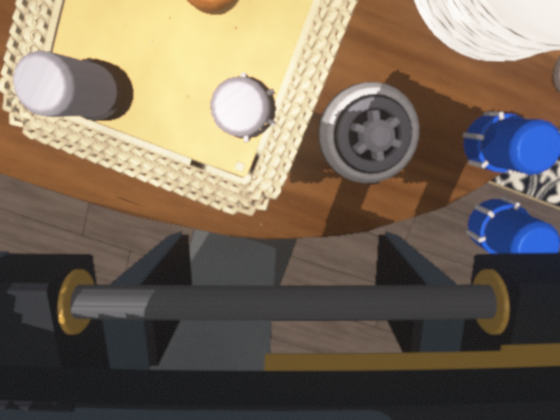

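The cup is at (243,105) with ribs visible round it, and the spindle teeth are clear at (376,134). Next I'll measure centres and angles with polar unwraps.

```bash
cat > ang.py <<'E'
from h import *
def polar(f,c,z,r,n=360):
    th=np.arange(n)*2*np.pi/n;r=np.atleast_1d(r)
    P=np.stack([c[0]+r[:,None]*np.cos(th),c[1]+r[:,None]*np.sin(th),np.full((len(r),n),z)],-1)
    p=proj(f,P.reshape(-1,3)).reshape(len(r),n,2).astype(np.float32)
    return cv2.remap(f['img'],p[...,0],p[...,1],cv2.INTER_LINEAR),p
def phase(sig):
    """angle of the first peak (deg, mod 60) of the 6-fold component, and its strength"""
    th=np.deg2rad(np.arange(len(sig)));a=np.sum((sig-sig.mean())*np.exp(-6j*th))*2/len(sig);return np.rad2deg(-np.angle(a))/6%60,abs(a),sig.std()
def circ(P):
    A=np.c_[2*P[:,:2],np.ones(len(P))];s=np.linalg.lstsq(A,(P[:,:2]**2).sum(1),rcond=None)[0];return s[:2],np.sqrt(s[2]+s[:2]@s[:2])
def top(f,c,zlo,zhi,rmax):
    z=f['z_map'];v,u=np.nonzero(z>0);W=world(f,np.c_[u,v]);k=(np.hypot(*(W[:,:2]-c).T)<rmax)&(W[:,2]>zlo)&(W[:,2]<zhi)
    W=W[k];h=cv2.convexHull(W[:,:2].astype(np.float32))[:,0];return circ(h),W.mean(0),len(W)
E
python3 - <<'E'
from ang import *
f=grab_frame('wrist')
print('cup top',top(f,(543,45),88,97,40));print('housing',top(f,(561,-84),30,44,60));print('ring',top(f,(561,-84),46,54,45));print('nose',top(f,(561,-84),69,78,30))
for c in [(543.5,45),(542,43.5),(545,46)]:
  for z in (20,34):
    I,p=polar(f,c,z,np.arange(31.5,34.6,.5));print('cup',c,z,phase(I.mean((0,2))))
for c in [(561,-84),(560,-83),(562,-85)]:
    I,p=polar(f,c,64,np.arange(18,23.6,.5));print('sp',c,phase(I.mean((0,2))))
I1,_=polar(f,(543.5,45),34,np.arange(20,42,.25));I2,_=polar(f,(561,-84),64,np.arange(10,40,.25))
I=np.vstack([I1,I2]);cv2.imwrite('pics/pol.png',cv2.resize(I[...,::-1],None,fx=2,fy=2))
E
```

```text
cup top ((array([543.73387091,  45.33424372]), np.float64(25.218770932866047)), array([544.09054571,  44.94943548,  92.83694373]), 2715)
housing ((array([560.6218001 , -84.14079517]), np.float64(51.08439427181193)), array([561.37455824, -76.95520364,  39.51826263]), 3911)
ring ((array([560.79421264, -84.12575283]), np.float64(36.85595377335904)), array([560.9987582 , -82.47183398,  50.60310113]), 2328)
nose ((array([561.02536695, -84.10842303]), np.float64(14.037317997205726)), array([560.87347192, -83.72894536,  72.43089229]), 680)
cup (543.5, 45) 20 (np.float64(54.667486543800145), np.float64(8.6612210582037), np.float64(20.232294342756536))
cup (543.5, 45) 34 (np.float64(51.8188541886889), np.float64(7.041610267085627), np.float64(14.010712795884684))
cup (542, 43.5) 20 (np.float64(52.65794011633176), np.float64(8.97823001060789), np.float64(27.334052571502518))
cup (542, 43.5) 34 (np.float64(51.24542871139208), np.float64(5.961063767575453), np.float64(18.961024519728422))
cup (545, 46) 20 (np.float64(53.24528329798072), np.float64(5.766350928951059), np.float64(20.528041005222775))
cup (545, 46) 34 (np.float64(51.87015947997832), np.float64(7.19275387830928), np.float64(14.378837219402026))
sp (561, -84) (np.float64(28.14566187926808), np.float64(35.84618461195731), np.float64(27.580384524176743))
sp (560, -83) (np.float64(28.078094670892614), np.float64(36.802809013148625), np.float64(28.216414563258393))
sp (562, -85) (np.float64(28.124993295731272), np.float64(29.338495944314886), np.float64(25.55674578145726))
```

View pics/pol.png

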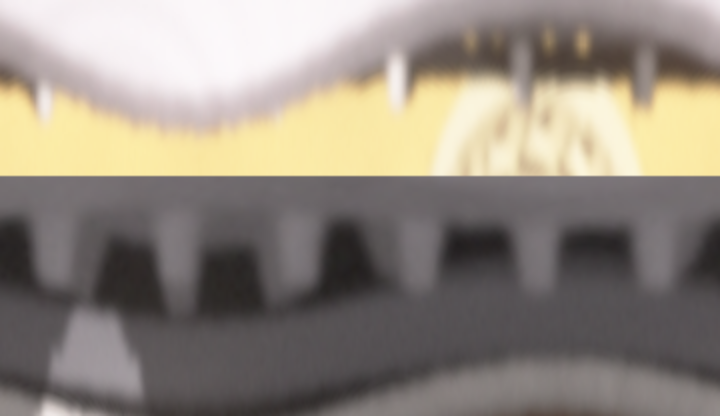

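Ribs are at about 21° (mod 60) and spindle teeth at about 28.5°, so the cup must turn −22.5° in the world, which is tool rz +22.5°. Going above the cup.

Call:
{"api": "move_arm", "payload": {
  "plan": [
    {"x":40,"y":-19,"z":20,"rx":0,"ry":0,"rz":0},
    {"x":39,"y":-19.5,"z":20,"rx":0,"ry":0,"rz":0},
    {"x":0,"y":0,"z":40,"rx":0,"ry":0,"rz":0},
    {"x":0,"y":0,"z":20,"rx":0,"ry":0,"rz":0},
    {"x":0,"y":0,"z":0,"rx":0,"ry":0,"rz":0},
    {"x":0,"y":0,"z":0,"rx":0,"ry":0,"rz":0}
  ]
}}

```text
time_s: 3.65
ee_pos: [544.1, 44.0, 153.5]
ee_rot: [180.0, -0.0, 18.8]
force: [-0.6, -0.3, 0.7]
gripper_width: 91.0
gripper_force: 0.0
```

```bash
python3 - <<'E'
from ang import *
s=state();print(s['time_s'],s['ee_pos'],s['ee_rot'])
f=grab_frame('wrist');save(f,'w3.png')
print('cup top',top(f,(543.5,45),88,97,40))
g=grab_frame('top')
for ff in (f,g):
    v,u=np.nonzero(ff['z_map']>0);W=world(ff,np.c_[u,v])
    k=(np.hypot(W[:,0]-543.5,W[:,1]-45)<70)&(np.hypot(W[:,0]-543.5,W[:,1]-45)>40)&(W[:,2]<100);print('surround max z',np.percentile(W[k,2],[50,99]) if k.any() else 0)
E
```

```text
3.65 [544.13344291  44.00879176 153.48497211] [ 1.79986466e+02 -3.09508612e-02  1.87920443e+01]
cup top ((array([544.08989189,  45.69667526]), np.float64(25.017507415986525)), array([545.7156708 ,  46.17639593,  92.92453023]), 4225)
surround max z [ 5.82677226 16.96551374]
surround max z [ 5.4766004  16.36721285]
```

View pics/w3.png

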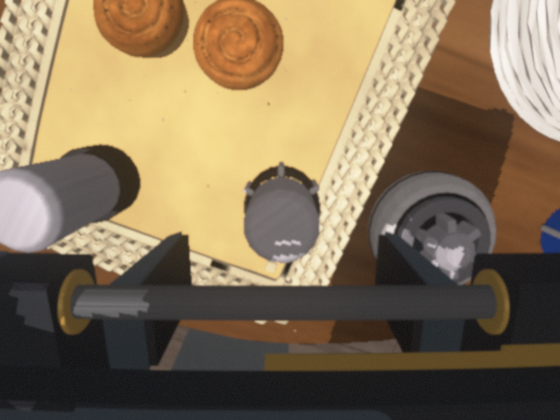

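The cup is centred between the open fingers at about (281,222), and the tray rim is only 17 mm high. Descend and grip.

Call:
{"api": "move_arm", "payload": {
  "plan": [
    {"x":0.5,"y":-1.3,"z":35,"rx":0,"ry":0,"rz":0},
    {"x":0,"y":0,"z":35,"rx":0,"ry":0,"rz":0},
    {"x":0,"y":0,"z":25,"rx":0,"ry":0,"rz":0},
    {"x":0,"y":0,"z":10,"rx":0,"ry":0,"rz":0},
    {"x":0,"y":0,"z":0,"rx":0,"ry":0,"rz":0},
    {"x":0,"y":0,"z":0,"rx":0,"ry":0,"rz":0}
  ]
}}

```text
time_s: 4.35
ee_pos: [545.3, 45.8, 49.6]
ee_rot: [179.9, -0.2, 18.8]
force: [0.5, -0.3, -0.3]
gripper_width: 91.4
gripper_force: 0.0
```

Call:
{"api": "move_arm", "payload": {
  "plan": [
    {"x":0,"y":0,"z":0,"rx":0,"ry":0,"rz":0},
    {"x":0,"y":0,"z":0,"rx":0,"ry":0,"rz":0},
    {"x":0,"y":0,"z":0,"rx":0,"ry":0,"rz":0},
    {"x":0,"y":0,"z":0,"rx":0,"ry":0,"rz":0},
    {"x":0,"y":0,"z":0,"rx":0,"ry":0,"rz":0},
    {"x":0,"y":0,"z":0,"rx":0,"ry":0,"rz":0},
    {"x":0,"y":0,"z":0,"rx":0,"ry":0,"rz":0}
  ],
  "grip": 0,
  "squeeze": 50
}}

```text
time_s: 5.05
ee_pos: [543.9, 45.8, 48.1]
ee_rot: [180.0, -0.0, 18.8]
force: [-0.1, -0.6, 1.5]
gripper_width: 51.2
gripper_force: 50.0
```

Call:
{"api": "move_arm", "payload": {
  "plan": [
    {"x":0,"y":0,"z":-25,"rx":0,"ry":0,"rz":0},
    {"x":0,"y":0,"z":-35,"rx":0,"ry":0,"rz":0},
    {"x":0,"y":0,"z":-40,"rx":0,"ry":0,"rz":0},
    {"x":-5.7,"y":28.4,"z":0,"rx":0,"ry":0,"rz":0},
    {"x":-8,"y":40,"z":0,"rx":0,"ry":0,"rz":0},
    {"x":-8,"y":40,"z":0,"rx":0,"ry":0,"rz":0},
    {"x":-4,"y":20,"z":0,"rx":0,"ry":0,"rz":0},
    {"x":0,"y":0,"z":0,"rx":0,"ry":0,"rz":0},
    {"x":0,"y":0,"z":0,"rx":0,"ry":0,"rz":0}
  ]
}}

```text
time_s: 5.95
ee_pos: [560.4, -83.8, 147.2]
ee_rot: [-179.9, 0.1, 18.8]
force: [0.0, 0.7, -2.5]
gripper_width: 51.3
gripper_force: 50.0
```

```bash
python3 - <<'E'
from ang import *
s=state();print(s['time_s'],s['ee_pos'],s['ee_rot'],s['force'])
f=grab_frame('wrist');save(f,'w4.png',(140,60,480,300),2.3)
e=s['ee_pos'][:2]
for n,c,a,b,r in [('cup',e,185,210,40),('housing',(561,-84),33,44,60),('ring',(561,-84),46,54,45)]:
    try: print(n,top(f,c,a,b,r))
    except Exception as x: print(n,x)
E
```

```text
5.95 [560.38449914 -83.8110613  147.24705375] [-1.79918222e+02  7.08689760e-02  1.87717724e+01] [ 0.01960763  0.66723773 -2.51934398]
cup ((array([564.93433294, -82.17590335]), np.float64(31.958542259817587)), array([565.87633423, -81.63363286, 193.52782018]), 10184)
housing ((array([561.3817919 , -84.30731656]), np.float64(49.48496683142147)), array([585.4443353 , -76.80313253,  39.85542319]), 3654)
ring ((array([562.18174262, -84.27249154]), np.float64(35.726638438405274)), array([582.47344732, -78.25090804,  50.66283859]), 1840)
```

View pics/w4.png

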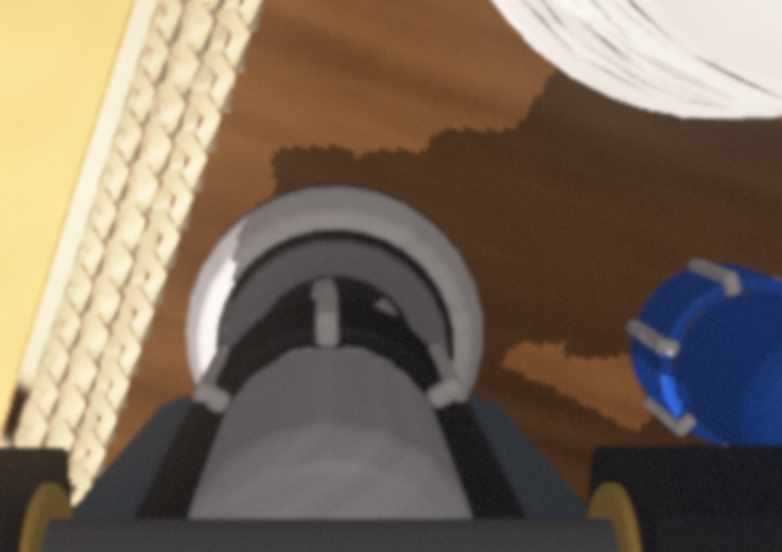

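The held cup is upright, with its front rib at crop (327,315) and side ribs at (213,385) and (447,385). Computing the rib angles.

```bash
python3 - <<'E'
from ang import *
f=grab_frame('wrist');c0=state()['ee_pos'];print(c0)
# rib 3D model: r 31..34, z rim..rim+32 ; fit by rendering brightness: rib pixels bright vs collar black
g=f['img'].mean(2).astype(np.float32)
for off in [(0,0),(1,0),(-1,0),(0,1),(0,-1)]:
    sc=[]
    A=np.arange(-10,50,.5)
    for a in A:
        v=[]
        for k in (-60,0,60):
            t=np.deg2rad(a+k);z=np.linspace(108,132,7)
            P=np.array([[c0[0]+off[0]+34*np.cos(t),c0[1]+off[1]+34*np.sin(t),q] for q in z])
            p=proj(f,P).astype(np.float32);v.append(cv2.remap(g,p[:,:1],p[:,1:],1).mean())
        sc.append(v)
    sc=np.array(sc)
    print(off,[ (A[np.argmax(sc[:,i])],round(sc[:,i].max())) for i in range(3)])
px=np.array([[327,290],[327,315],[329,338]])/2.3+[140,60]
for z in (105,120,137):
    W=world(f,px,z);print(z,np.c_[np.hypot(W[:,0]-c0[0],W[:,1]-c0[1]),np.rad2deg(np.arctan2(W[:,1]-c0[1],W[:,0]-c0[0]))].round(1).tolist())
# nose/visible spindle tooth, grinder centre vs TCP
for z,lo,hi in ((40,33,44),(50,46,54)):
    v,u=np.nonzero(f['z_map']>0);W=world(f,np.c_[u,v]);k=(np.hypot(W[:,0]-561,W[:,1]+84)<60)&(W[:,2]>lo)&(W[:,2]<hi);W=W[k]
    a=np.rad2deg(np.arctan2(W[:,1]+84.1,W[:,0]-561));r=np.hypot(W[:,0]-561,W[:,1]+84.1)
    print(z,[(b,r[(a>b-8)&(a<b+8)].max().round(1)) for b in (-60,-40,-20,0,20,40,60,80) if ((a>b-8)&(a<b+8)).any()])
E
```

```text
[560.49968729 -82.93752467 147.52165998]
(0, 0) [(np.float64(12.5), 111), (np.float64(20.5), 100), (np.float64(18.5), 174)]
(1, 0) [(np.float64(12.5), 114), (np.float64(20.5), 97), (np.float64(18.5), 192)]
(-1, 0) [(np.float64(12.5), 108), (np.float64(19.5), 102), (np.float64(18.0), 156)]
(0, 1) [(np.float64(10.5), 108), (np.float64(18.5), 99), (np.float64(16.0), 229)]
(0, -1) [(np.float64(14.5), 114), (np.float64(22.0), 101), (np.float64(25.5), 114)]
105 [[31.9, 20.4], [25.4, 20.9], [19.4, 20.0]]
120 [[34.7, 20.2], [28.7, 20.5], [23.1, 19.8]]
137 [[37.9, 20.0], [32.4, 20.2], [27.3, 19.6]]
40 [(-60, np.float64(50.1)), (-40, np.float64(50.4)), (-20, np.float64(50.3)), (0, np.float64(50.8)), (20, np.float64(50.1)), (40, np.float64(49.5)), (60, np.float64(49.3)), (80, np.float64(49.7))]
50 [(-60, np.float64(37.3)), (-40, np.float64(37.2)), (-20, np.float64(37.1)), (0, np.float64(36.7)), (20, np.float64(36.6)), (40, np.float64(36.4)), (60, np.float64(36.1)), (80, np.float64(36.2))]
```

Call:
{"api": "move_arm", "payload": {
  "plan": [
    {"x":0,"y":0.2,"z":0,"rx":0,"ry":0,"rz":0.128},
    {"x":0,"y":0,"z":0,"rx":0,"ry":0,"rz":0.128},
    {"x":0,"y":0,"z":10,"rx":0,"ry":0,"rz":0.128},
    {"x":0,"y":0,"z":15,"rx":0,"ry":0,"rz":0},
    {"x":0,"y":0,"z":10,"rx":0,"ry":0,"rz":0},
    {"x":0,"y":0,"z":3,"rx":0,"ry":0,"rz":0},
    {"x":0,"y":0,"z":3,"rx":0,"ry":0,"rz":0},
    {"x":0,"y":0,"z":3,"rx":0,"ry":0,"rz":0},
    {"x":0,"y":0,"z":1,"rx":0,"ry":0,"rz":0},
    {"x":0,"y":0,"z":0,"rx":0,"ry":0,"rz":0}
  ]
}}

```text
time_s: 7.05
ee_pos: [561.2, -84.2, 103.1]
ee_rot: [180.0, -0.0, -3.2]
force: [0.3, 0.4, -2.6]
gripper_width: 51.4
gripper_force: 50.0
```

Call:
{"api": "move_arm", "payload": {
  "plan": [
    {"x":0,"y":0,"z":2,"rx":0,"ry":0,"rz":0},
    {"x":0,"y":0,"z":2,"rx":0,"ry":0,"rz":0},
    {"x":0,"y":0,"z":0,"rx":0,"ry":0,"rz":0}
  ]
}}

```text
time_s: 7.35
ee_pos: [560.8, -84.2, 98.7]
ee_rot: [180.0, 0.0, -3.2]
force: [-0.8, 0.1, -2.2]
gripper_width: 51.3
gripper_force: 50.0
```

Rim is at about 56 mm with no resistance, so it has meshed. Continuing down.

Call:
{"api": "move_arm", "payload": {
  "plan": [
    {"x":0,"y":0,"z":2,"rx":0,"ry":0,"rz":0},
    {"x":0,"y":0,"z":2,"rx":0,"ry":0,"rz":0},
    {"x":0,"y":0,"z":2,"rx":0,"ry":0,"rz":0},
    {"x":0,"y":0,"z":0,"rx":0,"ry":0,"rz":0},
    {"x":0,"y":0,"z":0,"rx":0,"ry":0,"rz":0}
  ]
}}

```text
time_s: 7.85
ee_pos: [561.1, -84.2, 93.2]
ee_rot: [180.0, -0.0, -3.2]
force: [-0.2, 0.2, 0.4]
gripper_width: 51.1
gripper_force: 50.0
```

Call:
{"api": "move_arm", "payload": {
  "plan": [
    {"x":0,"y":0,"z":2,"rx":0,"ry":0,"rz":0},
    {"x":0,"y":0,"z":2,"rx":0,"ry":0,"rz":0},
    {"x":0,"y":0,"z":0,"rx":0,"ry":0,"rz":0},
    {"x":0,"y":0,"z":0,"rx":0,"ry":0,"rz":0}
  ]
}}

```text
time_s: 8.25
ee_pos: [561.2, -84.2, 89.3]
ee_rot: [180.0, -0.0, -3.2]
force: [-2.5, -0.2, 4.7]
gripper_width: 51.1
gripper_force: 50.0
```

Call:
{"api": "move_arm", "payload": {
  "plan": [
    {"x":0,"y":0,"z":2,"rx":0,"ry":0,"rz":0},
    {"x":0,"y":0,"z":1.5,"rx":0,"ry":0,"rz":0},
    {"x":0,"y":0,"z":0,"rx":0,"ry":0,"rz":0},
    {"x":0,"y":0,"z":0,"rx":0,"ry":0,"rz":0}
  ]
}}

```text
time_s: 8.65
ee_pos: [561.3, -84.2, 87.1]
ee_rot: [180.0, -0.1, -3.2]
force: [-3.5, 0.3, 13.6]
gripper_width: 51.3
gripper_force: 50.0
```

```bash
python3 - <<'E'
from ang import *
for i in range(3):
    f=grab_frame('wrist')
    s=state();print(s['time_s'],s['ee_pos'],s['ee_rot'],s['force'],s['gripper_force'])
v,u=np.nonzero(f['z_map']>0);W=world(f,np.c_[u,v]);r=np.hypot(W[:,0]-561,W[:,1]+84.1)
for a,b in ((35,36.5),(40,48)):
    k=(r>a)&(r<b)&(W[:,0]>575)&(W[:,2]<70);print(a,b,k.sum(),np.percentile(W[k,2],[10,50,90]))
save(f,'w5.png',(140,60,480,300),2.3)
E
```

```text
8.7 [561.34317281 -84.19332979  87.130952  ] [ 1.79986732e+02 -8.15784926e-02 -3.15903574e+00] [-4.09009118  1.01588589 12.84610521] 50.00315976329148
8.75 [561.30769547 -84.1950002   87.09143527] [ 1.79989131e+02 -7.59741894e-02 -3.16345694e+00] [-4.05270028  0.28121179 12.11254614] 50.00325688160956
8.8 [561.30899786 -84.20293377  87.08756945] [ 1.79989160e+02 -7.54059906e-02 -3.16423551e+00] [-4.00506223  0.86704719 12.4733581 ] 50.00327275134623
35 36.5 400 [42.29429639 44.1368409  45.17515543]
40 48 2494 [37.3881587  40.38728514 41.51585393]
```

View pics/w5.png

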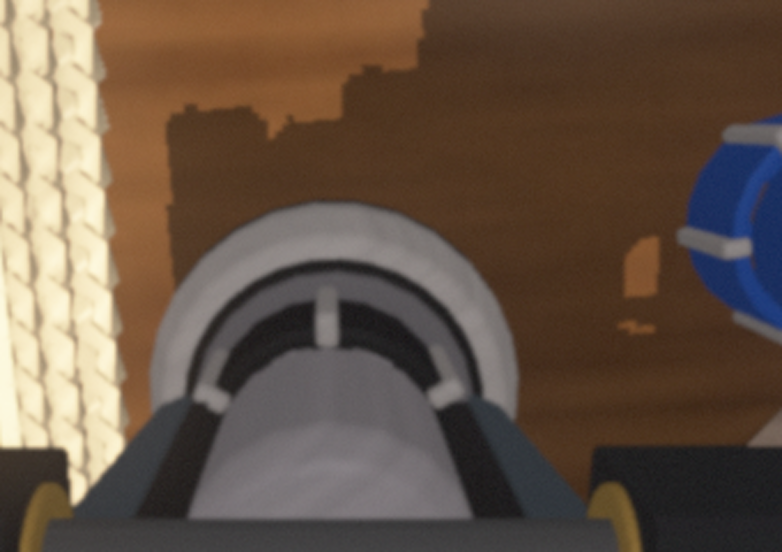

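The cup is upright on the spindle. The ring reads about 44 mm high (from 50), so it is at its stop, and the press is steady at about 15 N. Handing in.

```bash
python3 -c "
from workcell import *
print(job_done())"
```

```text
the job is handed in; nothing more can be done
None
```

The job is handed in after about 9 s of robot time: the grinding cup is meshed on the spindle and pressed home, with the start ring measured about 6 mm down and the gripper still holding and pressing at about 15 N. No verdict came back from the hand-in.

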